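# Couple the tube carrier to the blood mixer

## Robot

A 7-joint arm with a two-finger parallel gripper is mounted at the origin on the work surface. World frame = base frame: x ahead of the robot, y to its left, z up, the work surface at z = 0. Lengths are in m, angles in rad, forces in N, time in s.
With the tool pointing down it reaches from about 0.4 to 0.9 m from the base axis. Payload 5.5 kg.
Tool frame: the origin (TCP) lies midway between the tips of the shut fingers; the grasp point (between the pads) lies 19 mm behind it; z points along the fingers, y is the line along which they close (so a half turn about z gives the same grasp; the last joint's range is limited). The gripper opens to 85 mm and grips with 20 to 120 N. Pads are 22 mm wide; open, the fingers measure 114 mm over their backs; the gripper's body (76 mm by 85 mm) begins 54 mm behind the grasp point. The pads swing forward as they close: fully open they stand 13 mm farther back than shut.
Start: joints at [1.434, 0.501, -0.427, 1.55, 0.221, 1.138, -0.21], TCP at [0.253, -0.599, 0.231] pointing down, gripper open.
Joint ranges: [-2.88, 2.88], [-0.31, 2.03], [-1.54, 1.56], [0.2, 2.42], [-1.41, 4.55], [0.19, 2.02], [-2.57, 2.57]. Speed limits (rad/s): [2.57, 2.57, 3.14, 3.14, 3.14, 3.14, 3.14].

## Interface

Orientations are given as a 3x3 rotation matrix whose columns are the frame's x, y, z axes.
In Python, from workcell import ctrl gives the robot as it stands.
- The arm moves only by the tool apply_moves, never from a script. Its argument "increments" is a list of rows, each an object of numbers: "hand": the finger opening in cm, from 0 to 8.54; "x", "y", "z": the shift along the tool's x, y, z in cm; "spin": the turn about the tool's z in rad. A call has exactly 5 rows; each row is the pose to reach, as a shift and turn from the pose commanded when the call began, along the tool's axes at that moment; what a row does not reach only later rows make up. A row lasts 1/10 s, in which the tool goes at most 50 mm and 8.59 degrees, less where a joint would pass 70% of its speed; a pose out of reach is approached as far as the arm can. A call with a gripper value outside its range is refused whole. The fingers move at their own pace and stop on an object; "force" is the grip in N (left out, the last holds). Time passes only in rows, so rows that repeat a pose let the fingers close, or fill a call up. It gives the time, the measured TCP pose, the force, the opening and the grip force at its end, in the units of the state.
- ctrl.get_obs(): the state, without advancing time (a new reading comes with each control period).
- ctrl.snapshot(name): name is "side" or "top"; returns a dict with "frame" (400x640x3 uint8, red, green, blue), "z_map" (400x640 float32, m along the optical axis (not along the pixel's ray), 0 where there is no reading), "K" (3x3 intrinsics, pixels), "distortion" ([k1, k2, p1, p2, k3] as OpenCV has them; the pictures are not rectified), "rvec" (rotation vector, rad) and "tvec" (3), from world to camera coordinates, as OpenCV has them. Camera axes: x right, y down, z forward; pixel columns grow to the right and rows downward; lengths in m; the calibration is good to about 2 mm. A picture is of the moment at which its call begins.
- ctrl.finish_job(): hands the job in; it is judged then, once.
Trained networks look in a picture, given as the dict that the camera call returned (one of the last four; its "shot" number tells which), for a name from the list of things; names that differ only in an ending like _2 or _b are one class to them, and where a whole thing is asked for, a point or a joint stands for the part that bears it (a point fixed in the world has none). Each returns a list of dicts, best first, with "p" (0 to 1); they miss things now and then, are a little off and sometimes report something else, mostly with a low value. They report only what shows in the picture. A call takes as long as a camera call. They do not tell look-alikes from the thing itself.
- ctrl.outline_of(thing, picture): "region" (400x640 bool, what is visible of it) and "location" ([column, row] in pixels, amid what is visible of it).
The state is a dict: "time_s": time; "joints": joint angles; "dq": joint speeds; "tau": joint torques, N m; "tcp_pos": TCP position; "orientation": TCP orientation; "ft_force": force on the tool from outside, world axes, zero at the start; "moment": the same for the moment, N m; "opening": opening from 0.0 (shut) to 1.0 (fully open); "grasp_force": force on a finger pad.
Only numpy, scipy, OpenCV 4.12 (cv2) and the standard library are available. Lean on these libraries where they do the work, as an engineer would, in place of code of your own. Each camera call takes 0.05 s, during which the arm holds its last target. There are 200 camera calls.

## Task

Pick up the tube carrier by its blue grip and lower its socket onto the steel ball of the mixer until the hub sits fully home on the grey deck; do not slam or drop it. Then press the red latch lever right down to lock it, and leave the carrier upright on the mixer. Do not disturb the tissue carton, the tub or the tube rack.

Things in the scene. Friction and masses are not known exactly. Their poses are not given: they have to be found in the camera images.
- carrier_grip (a point): Grasp point of the loose tube carrier: centre, on the hub's axis, of its blue grip, an upright flat-sided block 64 mm long (carrier x), 22 mm thick (carrier y), 47 mm tall. The point is 14 mm below the block's top, 32 mm above the hub's top, 98 mm above the carrier's underside. Axes are the carrier's: z up, x towards the red lever, y towards one of the white tube blocks.
- socket (a point): Point on the carrier's hub axis inside the bore, 32 mm above the carrier's underside and 66 mm straight below carrier_grip; it coincides with the ball's centre when the carrier is fully home. Axes as the carrier's.
- ball (a point): Centre of the mixer's steel ball, 44 mm diameter, on a 20 mm thick neck; 32 mm above the round grey deck (110 mm diameter) on which the hub's underside rests when home. The carrier may sit on it at any turn about the vertical. Axes are the mixer's: z up, x along its 190 mm side, y along its 150 mm side.
- lever (a joint): Red latch lever on the +x side of the carrier's hub, in rad: 0 = fully up (open, 52 degrees above locked), 0.9 = fully down (locked, end stop, level). It stays where it is left; about 2 to 3 N on its pad moves it. Its jaw swings under the ball as it goes down, so the carrier must be home first.
- lever_pad (a point): Centre of the upper face of the lever's red pad (20 x 30 mm), where it is pressed; moves with the lever. In carrier axes from carrier_grip: (+60, 0, -13) mm when fully up, (+86, 0, -50) mm when fully down. The hinge axis runs along carrier y, at (+36, 0, -58) mm from carrier_grip.
- carrier: Tube carrier, 0.4 to 0.65 kg, standing upright on the bench: origin at the centre of its underside, axes as carrier_grip. Aluminium hub 90 mm diameter, 66 mm tall, open below with a round bore 49 mm wide, 56 mm deep. A white block with two red-capped tubes at each side reaches 98 mm from the axis along +y and -y; cap tops 66 mm above the underside.
- mixer: The mixer: a white instrument box 190 x 150 mm, 60 mm tall, fixed to the bench; its deck is 68 mm above the bench. Origin at the centre of its underside, 100 mm straight below the ball's centre.
- tissue_carton: Bystander: green and white tissue carton 110 x 120 x 75 mm, origin at the centre of its underside.
- tub: Bystander: white lidded tub, 96 mm diameter, 80 mm tall, origin at the centre of its underside.
- tube_rack: Bystander: black rack 50 x 120 mm with four capped tubes, 80 mm tall, origin at the centre of its underside.
There are look-alikes about, which are no part of the job. Leave any orange or pink look-alike of the mixer alone.

How it is judged:
By the outcome, as a careful person would: the job done as asked, in the order asked, and still so for the second after the job is handed in, with the robot touching nothing.
It also fails if it takes over 56 s, if anything falls off the work surface, if the arm or the gripper's body presses on something with over 40 N, if the wrist force passes 120 N, or if a joint passes its speed limit or range.

## Working session

There is one attempt and no reset: what is moved stays moved. The work goes in short steps, Python scripts to look and compute and a tool call to move; the robot and the scene stay as the last step left them, time stands still between calls to the robot, and variables do not carry over. Pictures are saved under pics/ and viewed, at most 10 in all, crops included, and the job is handed in when it is done.

Besides the shell and the picture viewer there is one more tool, called after "Call:" in YAML: its name, and indented under it one key for each argument. apply_moves: Moves the arm, as the interface text tells. Its arguments: {"type":"object","properties":{"increments":{"type":"array"},"force":{"type":"number"}},"required":["increments"]}

```bash
mkdir -p pics
cat > h.py <<'E'
import numpy as np, cv2
from workcell import ctrl
def cloud(s):
    "world point for every pixel (400x640x3), nan where no depth"
    h,w=s["z_map"].shape
    uv=np.stack(np.meshgrid(np.arange(w),np.arange(h)),-1).reshape(-1,1,2).astype(np.float64)
    n=cv2.undistortPoints(uv,np.array(s["K"]),np.array(s["distortion"])).reshape(-1,2)
    z=s["z_map"].reshape(-1,1).astype(float).copy(); z[z==0]=np.nan
    R=cv2.Rodrigues(np.array(s["rvec"],float))[0]
    return ((np.hstack([n,np.ones((len(n),1))])*z-np.array(s["tvec"]).reshape(1,3))@R).reshape(h,w,3)
def save(s,name): cv2.imwrite("pics/"+name,cv2.cvtColor(s["frame"],cv2.COLOR_RGB2BGR))
E
python3 - <<'E'
from h import *
np.set_printoptions(precision=4,suppress=True)
ims=[]
for c in("side","top"):
    s=ctrl.snapshot(c); P=cloud(s); save(s,c+"0.png"); np.savez(c+"0.npz",P=P,f=s["frame"])
    R=cv2.Rodrigues(np.array(s["rvec"],float))[0]; print(c,"cam at",-R.T@np.array(s["tvec"]).ravel())
    for t in("carrier","carrier_grip","mixer","ball","lever","tissue_carton","tub","tube_rack"):
        for o in ctrl.outline_of(t,s)[:3]:
            q=P[o["region"]]; q=q[~np.isnan(q[:,0])]
            if len(q): print(t,round(o["p"],2),np.round(o["location"]),len(q),np.median(q,0),np.percentile(q,3,axis=0),np.percentile(q,97,axis=0))
print(ctrl.get_obs())
E
```

```text
side cam at [0.1989 0.7762 0.9059]
carrier 0.9 [348. 194.] 1205 [ 0.4691 -0.136   0.0604] [ 0.433  -0.2407 -0.001 ] [ 0.5362 -0.0569  0.1096]
carrier_grip 0.58 [345. 190.] 1164 [ 0.4691 -0.1349  0.0608] [ 0.4331 -0.2356  0.0081] [ 0.5332 -0.0568  0.1096]
mixer 0.86 [296. 278.] 3947 [0.4868 0.2456 0.058 ] [0.4053 0.1569 0.0133] [0.5874 0.3007 0.11  ]
mixer 0.85 [213. 238.] 3191 [0.7627 0.2231 0.0575] [0.6823 0.1347 0.0134] [0.8748 0.2921 0.1096]
mixer 0.77 [384. 339.] 5380 [0.2222 0.324  0.0589] [0.1382 0.2374 0.0205] [0.317  0.379  0.1118]
ball 0.81 [298. 278.] 3920 [0.4861 0.2461 0.058 ] [0.4053 0.1581 0.0149] [0.5863 0.3008 0.1101]
ball 0.74 [211. 241.] 3115 [0.7634 0.2231 0.0576] [0.6835 0.1355 0.0174] [0.8735 0.2918 0.1097]
ball 0.59 [382. 339.] 5434 [0.2223 0.3236 0.0589] [0.1381 0.236  0.0176] [0.3169 0.379  0.1118]
lever 0.51 [332. 182.] 61 [ 0.5331 -0.1471  0.0739] [ 0.5206 -0.1752  0.0421] [ 0.5473 -0.1368  0.0865]
tissue_carton 0.86 [280. 372.] 3218 [0.4144 0.4856 0.0738] [0.3556 0.425  0.0194] [0.474  0.5365 0.0773]
tub 0.82 [397. 141.] 621 [ 0.3889 -0.4676  0.0558] [ 0.34
[... 1504 characters left out ...]
 0.0846]
tube_rack 0.57 [330. 123.] 524 [ 0.7904 -0.0267  0.0446] [ 0.7629 -0.081   0.0106] [0.8238 0.0276 0.0807]
{'time_s': 0.9, 'joints': array([ 1.4342,  0.5009, -0.427 ,  1.5504,  0.2208,  1.1383, -0.2103]), 'dq': array([ 0.0011,  0.0009,  0.0005, -0.0009,  0.0018,  0.001 ,  0.0011]), 'tau': array([  0.0007, -56.935 ,  -5.8102, -28.1334,   0.0127,   0.0019,
        -0.    ]), 'tcp_pos': array([ 0.2531, -0.5987,  0.2313]), 'orientation': array([[ 0.9211,  0.3893,  0.    ],
       [ 0.3893, -0.9211,  0.    ],
       [ 0.    ,  0.    , -1.    ]]), 'ft_force': array([-0.11  , -0.4885, -0.0686]), 'moment': array([ 0.0177, -0.0341, -0.0042]), 'grasp_force': 0.0, 'opening': 1.0005878717197043}
```

```bash
python3 -c "
import cv2,numpy as np
a=cv2.imread('pics/side0.png');b=cv2.imread('pics/top0.png')
print(a.shape)"
```

```text
(400, 640, 3)
```

View pics/side0.png

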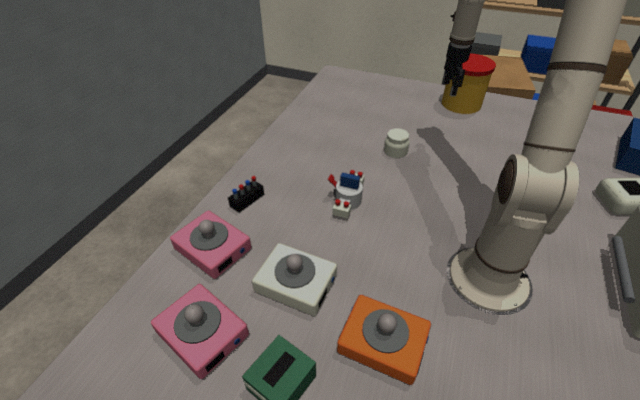

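View pics/top0.png

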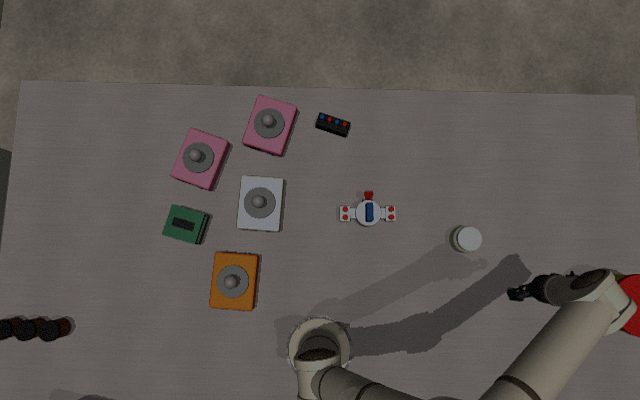

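The side view shows the only white mixer at (295,278) and the carrier at (347,192). In the top view they are at (262,203) and (368,212), and the carrier's red lever points up the image (world +x). The pink and orange boxes are look-alikes. Next I'll do precise fits.

```bash
cat > fit.py <<'E'
from h import *
from scipy.optimize import least_squares
np.set_printoptions(precision=4,suppress=True)
def near(P,c,r): 
    return np.nan_to_num(np.hypot(P[...,0]-c[0],P[...,1]-c[1]),nan=9)<r
def ball(P,c):
    q=P[near(P,c,.03)&(P[...,2]>.09)]
    f=least_squares(lambda x:np.linalg.norm(q-x,axis=1)-.022,[c[0],c[1],.1],loss="soft_l1",f_scale=.001)
    d=P[near(P,c,.06)&(P[...,2]>.064)&(P[...,2]<.073)]
    return f.x,len(q),d
def grip(P,F,c,r=.06):
    F=F.astype(int); m=near(P,c,r)&(F[...,2]>F[...,0]+25)&(F[...,2]>F[...,1]+15)
    return P[m]
E
python3 - <<'E'
from fit import *
for c in("side","top"):
    d=np.load(c+"0.npz");P=d["P"];F=d["f"]
    b,n,dk=ball(P,(.495,.217)); print(c,"ball",b,n,"deck z",np.median(dk[:,2]),"deck rect",cv2.minEnclosingCircle((dk[:,:2]*1000).astype(np.float32)))
    g=grip(P,F,(.475,-.153)); t=g[g[:,2]>.106]
    print("grip n",len(g),"z",np.percentile(g[:,2],[2,50,98]),"top",len(t),cv2.minAreaRect((t[:,:2]*1000).astype(np.float32)))
    # hub top
    m=near(P,(.475,-.153),.052)&(abs(P[...,2]-.066)<.004); h=P[m]
    f=cv2.minEnclosingCircle((h[:,:2]*1000).astype(np.float32)); print("hub top z",np.median(h[:,2]),f)
    # red caps
    Fi=F.astype(int); R=(Fi[...,0]>Fi[...,1]+60)&near(P,(.475,-.153),.12); q=P[R]
    cap=q[(abs(q[:,1]+.153)>.045)]; 
    a=cap[cap[:,1]>-.153].mean(0);b2=cap[cap[:,1]<-.153].mean(0); print("caps",a,b2,"mid",(a+b2)/2,"yaw",np.arctan2(-(a-b2)[0],(a-b2)[1]))
    lv=q[abs(q[:,1]+.153)<.045]; print("lever",lv.mean(0),lv.max(0),len(lv))
E
```

```text
side ball [0.5003 0.2231 0.0977] 215 deck z 0.0661586855447932 deck rect ((499.3240966796875, 223.71815490722656), 55.0897216796875)
grip n 211 z [0.074  0.1008 0.1123] top 82 ((472.8854064941406, -152.69400024414062), (60.46944808959961, 24.77566909790039), 1.9070218801498413)
hub top z 0.06430116415870106 ((478.0853271484375, -151.4964599609375), 48.66438293457031)
caps [ 0.4696 -0.0749  0.0623] [ 0.4776 -0.2348  0.0625] mid [ 0.4736 -0.1549  0.0624] yaw 0.05040695751934863
lever [ 0.532  -0.1503  0.0735] [ 0.5457 -0.1187  0.0881] 49
top ball [0.5003 0.2204 0.0993] 132 deck z 0.06774347879711078 deck rect ((496.281982421875, 216.8585205078125), 59.01799774169922)
grip n 108 z [0.1055 0.1116 0.1162] top 103 ((472.420654296875, -158.21722412109375), (57.88701629638672, 17.903697967529297), 1.0387029647827148)
hub top z 0.06571890316958193 ((477.40447998046875, -157.87136840820312), 47.44447708129883)
caps [ 0.471  -0.0783  0.0655] [ 0.4766 -0.2377  0.0655] mid [ 0.4738 -0.158   0.0655] yaw 0.03487600816837797
lever [ 0.5325 -0.157   0.0779] [ 0.5427 -0.1442  0.0932] 53
```

Call:
apply_moves:
  increments:
    - {"x": 5,"y": -4.3,"spin": 0.1}
    - {"x": 9,"y": -7.8,"spin": 0.2}
    - {"x": 13,"y": -11.2,"spin": 0.3}
    - {"x": 17,"y": -14.6,"spin": 0.365}
    - {"x": 20,"y": -17.2,"spin": 0.365}

```text
invalid input at $.increments[0]: expected keys hand, x, y, z, spin
```

```bash
cat > to.py <<'E'
import sys; from fit import *
# usage: to.py x y z yaw -> move row from the present pose
o=ctrl.get_obs();R=o["orientation"];t=np.array([float(v) for v in sys.argv[1:4]])
print("tcp",o["tcp_pos"],"F",o["ft_force"],"open",o["opening"],"t",o["time_s"],"q",o["joints"])
y=np.arctan2(R[1,0],R[0,0]); print("yaw",y,"zaxis",R[:,2],"shift cm",100*R.T@(t-o["tcp_pos"]),"spin",y-float(sys.argv[4]))
E
python3 to.py .473 -.156 .2 .038
```

```text
tcp [ 0.2531 -0.5987  0.2313] F [-0.11   -0.4885 -0.0686] open 1.0005878717197043 t 0.9 q [ 1.4342  0.5009 -0.427   1.5504  0.2208  1.1383 -0.2103]
yaw 0.3998621622196269 zaxis [ 0.  0. -1.] shift cm [ 37.4937 -32.2164   3.1328] spin 0.3618621622196269
```

Call:
apply_moves:
  increments:
    - {"hand": 8.5,"x": 4,"y": -3.4,"z": 0,"spin": 0.08}
    - {"hand": 8.5,"x": 8,"y": -6.8,"z": 0,"spin": 0.2}
    - {"hand": 8.5,"x": 12,"y": -10.3,"z": 0,"spin": 0.3}
    - {"hand": 8.5,"x": 16,"y": -13.7,"z": 0,"spin": 0.362}
    - {"hand": 8.5,"x": 19,"y": -16.3,"z": 0,"spin": 0.362}

```text
time_s: 1.4
tcp_pos: [0.3652, -0.3732, 0.2316]
orientation: [[0.999, 0.036, 0.0], [0.036, -0.999, -0.001], [0.0, 0.001, -1.0]]
ft_force: [0.5, -0.8, -0.1]
opening: 0.995
grasp_force: 0.0
```

```bash
python3 to.py .473 -.156 .2 .038
```

```text
tcp [ 0.3652 -0.3732  0.2316] F [ 0.5011 -0.8057 -0.0896] open 0.9945740797607852 t 1.4 q [ 1.1444  0.2725 -0.4697  1.8694  0.1428  1.0316 -0.9188]
yaw 0.035877623364325754 zaxis [ 0.0005 -0.0008 -1.    ] shift cm [ 11.5548 -21.3193   3.15  ] spin -0.0021223766356742446
```

Call:
apply_moves:
  increments:
    - {"hand": 8.5,"x": 2.2,"y": -4,"z": 0,"spin": 0}
    - {"hand": 8.5,"x": 4.6,"y": -8.5,"z": 0,"spin": 0}
    - {"hand": 8.5,"x": 7,"y": -13,"z": 0,"spin": 0}
    - {"hand": 8.5,"x": 9.4,"y": -17.4,"z": 0,"spin": 0}
    - {"hand": 8.5,"x": 11.6,"y": -21.3,"z": 2,"spin": 0}

```text
time_s: 1.9
tcp_pos: [0.4748, -0.1569, 0.2142]
orientation: [[0.999, 0.038, 0.006], [0.038, -0.999, -0.003], [0.006, 0.003, -1.0]]
ft_force: [1.0, -0.7, -0.6]
opening: 0.995
grasp_force: 0.0
```

```bash
python3 to.py .473 -.156 .079 .038
python3 - <<'E'
from h import *
a=ctrl.snapshot("side");b=ctrl.snapshot("top")
f=cv2.hconcat([cv2.resize(s["frame"][y:y+150,x:x+200],(400,300),interpolation=2) for s,x,y in((a,250,110),(b,270,130))])
cv2.imwrite("pics/p1.png",f[...,::-1])
E
```

```text
tcp [ 0.4748 -0.1569  0.2142] F [ 0.985  -0.6958 -0.5947] open 0.99538751424058 t 1.9 q [ 0.7926  0.2689 -0.6107  1.939   0.186   0.9824 -1.4368]
yaw 0.03813884962954965 zaxis [ 0.0058 -0.0027 -1.    ] shift cm [-0.2488 -0.1374 13.5169] spin 0.0001388496295496519
```

View pics/p1.png

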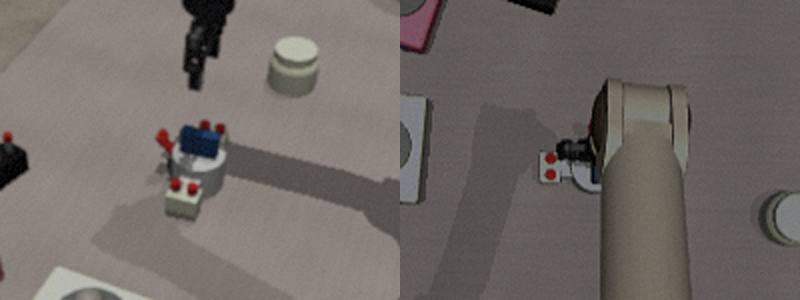

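The side crop shows the open gripper straight above the blue grip (crop pixel 200,140), with nothing in the way. I'll descend.

Call:
apply_moves:
  increments:
    - {"hand": 8.5,"x": 0,"y": 0,"z": 2.5,"spin": 0}
    - {"hand": 8.5,"x": 0,"y": 0,"z": 5.5,"spin": 0}
    - {"hand": 8.5,"x": 0,"y": 0,"z": 8.5,"spin": 0}
    - {"hand": 8.5,"x": 0,"y": 0,"z": 10.5,"spin": 0}
    - {"hand": 8.5,"x": 0,"y": 0,"z": 11.5,"spin": 0}

```text
time_s: 2.5
tcp_pos: [0.4705, -0.1586, 0.0949]
orientation: [[0.999, 0.038, -0.003], [0.038, -0.999, 0.001], [-0.003, -0.001, -1.0]]
ft_force: [-0.1, -0.8, 1.0]
opening: 0.996
grasp_force: 0.0
```

```bash
python3 to.py .473 -.156 .079 .038
```

```text
tcp [ 0.4705 -0.1586  0.0949] F [-0.1132 -0.84    0.9775] open 0.9962795823484965 t 2.5 q [ 0.7191  0.4471 -0.5387  2.0336  0.3315  0.7484 -1.5562]
yaw 0.037543380041409356 zaxis [-0.0028  0.001  -1.    ] shift cm [ 0.2648 -0.2469  1.5938] spin -0.00045661995859064275
```

Call:
apply_moves:
  increments:
    - {"hand": 8.5,"x": 0,"y": 0,"z": 0.8,"spin": 0}
    - {"hand": 8.5,"x": 0,"y": 0,"z": 1.4,"spin": 0}
    - {"hand": 8.5,"x": 0,"y": 0,"z": 1.4,"spin": 0}
    - {"hand": 8.5,"x": 0,"y": 0,"z": 1.4,"spin": 0}
    - {"hand": 8.5,"x": 0,"y": 0,"z": 1.4,"spin": 0}

```text
time_s: 3.0
tcp_pos: [0.4725, -0.1587, 0.0835]
orientation: [[0.999, 0.038, 0.001], [0.038, -0.999, -0.001], [0.001, 0.001, -1.0]]
ft_force: [-0.1, 0.1, -0.6]
opening: 0.999
grasp_force: 0.0
```

```bash
python3 to.py .473 -.156 .079 .038
```

```text
tcp [ 0.4725 -0.1587  0.0835] F [-0.0894  0.0787 -0.5725] open 0.9989195076683249 t 3.0 q [ 0.7073  0.4666 -0.5273  2.0386  0.3502  0.7219 -1.5724]
yaw 0.037846222826834766 zaxis [ 0.0014 -0.0007 -1.    ] shift cm [ 0.0582 -0.2724  0.4469] spin -0.00015377717316523293
```

Call:
apply_moves:
  increments:
    - {"hand": 8.5,"x": 0.1,"y": -0.2,"z": 0.4,"spin": 0}
    - {"hand": 8.5,"x": 0.1,"y": -0.2,"z": 0.4,"spin": 0}
    - {"hand": 3,"x": 0.1,"y": -0.2,"z": 0.4,"spin": 0}
    - {"hand": 1.5,"x": 0.1,"y": -0.2,"z": 0.4,"spin": 0}
    - {"hand": 1.5,"x": 0.1,"y": -0.2,"z": 0.4,"spin": 0}
  force: 60

```text
time_s: 3.5
tcp_pos: [0.4729, -0.1565, 0.0787]
orientation: [[0.999, 0.038, 0.0], [0.038, -0.999, -0.0], [0.0, 0.0, -1.0]]
ft_force: [-0.1, -0.6, 0.7]
opening: 0.508
grasp_force: 0.0
```

Call:
apply_moves:
  increments:
    - {"hand": 1,"x": 0,"y": 0,"z": 0,"spin": 0}
    - {"hand": 1,"x": 0,"y": 0,"z": 0,"spin": 0}
    - {"hand": 1,"x": 0,"y": 0,"z": 0,"spin": 0}
    - {"hand": 1,"x": 0,"y": 0,"z": 0,"spin": 0}
    - {"hand": 1,"x": 0,"y": 0,"z": 0,"spin": 0}
  force: 60

```text
time_s: 4.0
tcp_pos: [0.4729, -0.1568, 0.0787]
orientation: [[0.999, 0.037, 0.0], [0.037, -0.999, -0.0], [0.0, 0.0, -1.0]]
ft_force: [0.4, -1.1, -0.0]
opening: 0.251
grasp_force: 61.1
```

Call:
apply_moves:
  increments:
    - {"hand": 1,"x": 0,"y": 0,"z": -1,"spin": 0}
    - {"hand": 1,"x": 0,"y": 0,"z": -3,"spin": 0}
    - {"hand": 1,"x": 0,"y": 0,"z": -6,"spin": 0}
    - {"hand": 1,"x": 0,"y": 0,"z": -9,"spin": 0}
    - {"hand": 1,"x": 0,"y": 0,"z": -12,"spin": 0}

```text
time_s: 4.5
tcp_pos: [0.4718, -0.1555, 0.1996]
orientation: [[0.999, 0.039, -0.002], [0.039, -0.999, 0.001], [-0.002, -0.001, -1.0]]
ft_force: [0.8, 1.2, -6.0]
opening: 0.248
grasp_force: 60.5
```

Call:
apply_moves:
  increments:
    - {"hand": 1,"x": 0,"y": 0,"z": -2.5,"spin": 0}
    - {"hand": 1,"x": 0,"y": 0,"z": -4.5,"spin": 0}
    - {"hand": 1,"x": 0,"y": 0,"z": -5.5,"spin": 0}
    - {"hand": 1,"x": 0,"y": 0,"z": -5.5,"spin": 0}
    - {"hand": 1,"x": 0,"y": 0,"z": -5.5,"spin": 0}

```text
time_s: 5.0
tcp_pos: [0.472, -0.1562, 0.2528]
orientation: [[0.999, 0.038, -0.002], [0.038, -0.999, 0.001], [-0.002, -0.001, -1.0]]
ft_force: [-1.0, 0.1, -4.9]
opening: 0.246
grasp_force: 60.6
```

```bash
python3 to.py .4996 .222 .249 .038
```

```text
tcp [ 0.472  -0.1562  0.2528] F [-0.9578  0.1097 -4.9272] open 0.24601466515647874 t 5.0 q [ 0.817   0.2225 -0.6279  1.8959  0.148   1.0709 -1.4035]
yaw 0.03797985751505734 zaxis [-0.0016  0.0005 -1.    ] shift cm [  4.1987 -37.6869   0.3925] spin -2.0142484942656247e-05
```

Call:
apply_moves:
  increments:
    - {"hand": 1,"x": 0.3,"y": -2.5,"z": 0,"spin": 0}
    - {"hand": 1,"x": 0.8,"y": -6.5,"z": 0,"spin": 0}
    - {"hand": 1,"x": 1.2,"y": -10.5,"z": 0,"spin": 0}
    - {"hand": 1,"x": 1.6,"y": -14.5,"z": 0,"spin": 0}
    - {"hand": 1,"x": 2,"y": -18.5,"z": 0,"spin": 0}

```text
time_s: 5.5
tcp_pos: [0.4845, 0.0306, 0.2522]
orientation: [[0.999, 0.038, -0.003], [0.038, -0.999, 0.0], [-0.003, -0.0, -1.0]]
ft_force: [0.7, -0.4, -5.0]
opening: 0.25
grasp_force: 60.7
```

Call:
apply_moves:
  increments:
    - {"hand": 1,"x": 0.4,"y": -4,"z": 0,"spin": 0}
    - {"hand": 1,"x": 0.8,"y": -8,"z": 0,"spin": 0}
    - {"hand": 1,"x": 1.3,"y": -12,"z": 0,"spin": 0}
    - {"hand": 1,"x": 1.8,"y": -16,"z": 0,"spin": 0}
    - {"hand": 1,"x": 2.2,"y": -18.5,"z": 0,"spin": 0}

```text
time_s: 6.0
tcp_pos: [0.4991, 0.2184, 0.2522]
orientation: [[0.999, 0.041, -0.003], [0.041, -0.999, 0.002], [-0.003, -0.002, -1.0]]
ft_force: [-0.4, 1.2, -4.9]
opening: 0.248
grasp_force: 60.7
```

Call:
apply_moves:
  increments:
    - {"hand": 1,"x": 0,"y": -0.5,"z": 0,"spin": 0}
    - {"hand": 1,"x": 0,"y": -0.5,"z": 0,"spin": 0}
    - {"hand": 1,"x": 0,"y": -0.5,"z": 0,"spin": 0}
    - {"hand": 1,"x": 0,"y": -0.5,"z": 0,"spin": 0}
    - {"hand": 1,"x": 0,"y": -0.5,"z": 0,"spin": 0}

```text
time_s: 6.5
tcp_pos: [0.5008, 0.2183, 0.2535]
orientation: [[0.999, 0.036, -0.0], [0.036, -0.999, -0.001], [-0.0, 0.001, -1.0]]
ft_force: [-0.4, -0.2, -4.8]
opening: 0.247
grasp_force: 60.6
```

```bash
python3 to.py .4996 .222 .249 .038
python3 - <<'E'
from h import *
a=ctrl.snapshot("side");b=ctrl.snapshot("top")
for n,s in(("s",a),("t",b)): np.savez("over_%s.npz"%n,P=cloud(s),f=s["frame"])
f=cv2.hconcat([cv2.resize(s["frame"][y:y+150,x:x+200],(400,300),interpolation=2) for s,x,y in((a,200,180),(b,170,130))])
cv2.imwrite("pics/p2.png",f[...,::-1])
E
```

```text
tcp [0.5008 0.2183 0.2535] F [-0.4484 -0.212  -4.8033] open 0.24697411575139866 t 6.5 q [ 0.1876  0.3605 -0.8031  1.7796  0.2861  1.1231 -2.2443]
yaw 0.03559437669314146 zaxis [-0.0002 -0.0009 -1.    ] shift cm [-0.11   -0.378   0.4473] spin -0.002405623306858541
```

View pics/p2.png

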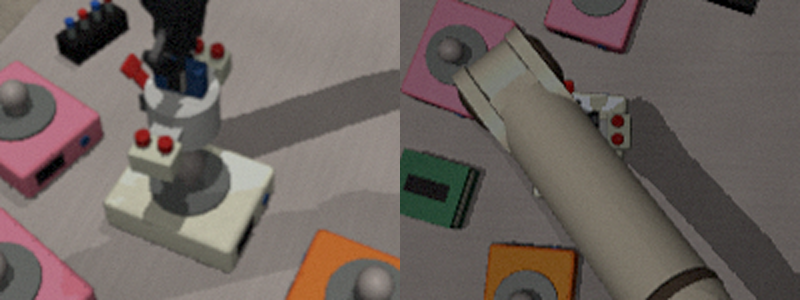

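The carrier hangs above the white mixer's ball, visible in the side crop at (190,165). I'll fit the hub axis in this same view against the ball.

```bash
cat > hub.py <<'E'
from fit import *
def hub(P,c,z0,F=None):
    "circle fit (r=45) to the hub's side, c rough axis, z0 underside"
    m=near(P,c,.052)&(P[...,2]>z0+.008)&(P[...,2]<z0+.058)
    q=P[m]
    d=np.hypot(*(q[:,:2]-np.array(c)).T); q=q[d>.035]
    f=least_squares(lambda x:np.hypot(q[:,0]-x[0],q[:,1]-x[1])-.045,c,loss="soft_l1",f_scale=.001)
    r=f.fun; return f.x,len(q),np.median(abs(np.hypot(q[:,0]-f.x[0],q[:,1]-f.x[1])-.045)),q
E
python3 - <<'E'
from hub import *
for n,c,z in(("side0",(.473,-.156),0),("over_s",(.5,.221),.172)):
    d=np.load(n+".npz");P=d["P"];F=d["f"].astype(int)
    h=hub(P,c,z); print(n,"hub",h[:3])
    R=(F[...,0]>F[...,1]+60)&near(P,c,.12)&(P[...,2]>z+.03)
    k,l,st,_=cv2.connectedComponentsWithStats(R.astype(np.uint8))
    for i in range(1,k):
        if st[i,4]>4: print(st[i,4],np.nanmean(P[l==i],0),np.nanmax(P[l==i],0))
    g=grip(P,F,c); g=g[g[:,2]>z+.08];print("blue",len(g),np.mean(g,0),g.min(0),g.max(0))
P=np.load("over_s.npz")["P"]
q=P[near(P,(.5,.222),.03)&(P[...,2]>.085)&(P[...,2]<.125)]; print(len(q)); 
if len(q)>5: print(least_squares(lambda x:np.linalg.norm(q-x,axis=1)-.022,[.5,.222,.1],loss="soft_l1",f_scale=.001).x)
E
```

```text
side0 hub (array([ 0.4754, -0.1552]), 218, np.float64(0.0010201857299563834))
14 [ 0.4901 -0.2337  0.0629] [ 0.4969 -0.2266  0.0665]
12 [ 0.4631 -0.2362  0.0619] [ 0.4708 -0.2312  0.064 ]
46 [ 0.5339 -0.1522  0.0765] [ 0.5457 -0.1386  0.0881]
15 [ 0.4851 -0.0735  0.0631] [ 0.4921 -0.0661  0.0658]
18 [ 0.4566 -0.0761  0.0617] [ 0.4643 -0.0677  0.0659]
blue 186 [ 0.4715 -0.1482  0.1003] [ 0.4424 -0.1659  0.0801] [ 0.5032 -0.1395  0.1132]
over_s hub (array([0.5034, 0.2203]), 408, np.float64(0.0006684964839434836))
9 [0.5135 0.1414 0.2393] [0.5163 0.146  0.2419]
24 [0.4897 0.141  0.2391] [0.496  0.1503 0.2426]
114 [0.5617 0.2227 0.2515] [0.5738 0.2371 0.2645]
42 [0.5124 0.3013 0.2374] [0.5202 0.3096 0.2396]
46 [0.4844 0.3008 0.2377] [0.4933 0.3094 0.2405]
blue 155 [0.4838 0.2259 0.2742] [0.4695 0.2104 0.2525] [0.5276 0.2428 0.3152]
164
[0.5003 0.2231 0.0979]
```

```bash
cat > hub2.py <<'E'
from hub import *
def hub2(P,F,c,lo,hi):
    F=F.astype(int); m=near(P,c,.052)&(P[...,2]>lo)&(P[...,2]<hi)&(F.max(-1)-F.min(-1)<40)
    q=P[m]; a=np.degrees(np.arctan2(q[:,1]-c[1],q[:,0]-c[0])); d=np.hypot(*(q[:,:2]-c).T)
    k=(d>.036); q=q[k];a=a[k]
    f=least_squares(lambda x:np.hypot(q[:,0]-x[0],q[:,1]-x[1])-.045,c,loss="soft_l1",f_scale=.0007).x
    r=np.hypot(*(q[:,:2]-f).T)-.045
    return f,len(q),[(int(b),int(((a>=b)&(a<b+20)).sum()),round(1000*np.median(r[(a>=b)&(a<b+20)]),1)) for b in range(-180,180,20) if ((a>=b)&(a<b+20)).sum()>3]
E
python3 - <<'E'
from hub2 import *
for n,c,z in(("over_s",(.502,.221),.1748),("side0",(.474,-.156),0)):
    d=np.load(n+".npz");P=d["P"];F=d["f"]
    for lo,hi in((.004,.02),(.02,.035),(.035,.06)): print(n,lo,hub2(P,F,np.array(c),z+lo,z+hi))
E
```

```text
over_s 0.004 (array([0.5032, 0.2197]), 85, [(-180, 10, np.float64(-0.1)), (100, 12, np.float64(0.5)), (120, 23, np.float64(-0.2)), (140, 22, np.float64(0.2)), (160, 16, np.float64(-0.1))])
over_s 0.02 (array([0.5033, 0.22  ]), 98, [(-180, 7, np.float64(0.2)), (20, 10, np.float64(2.2)), (40, 7, np.float64(-0.6)), (100, 12, np.float64(-0.4)), (120, 25, np.float64(0.1)), (140, 22, np.float64(0.1)), (160, 14, np.float64(-0.0))])
over_s 0.035 (array([0.5034, 0.2204]), 286, [(-180, 10, np.float64(0.5)), (0, 5, np.float64(1.7)), (20, 13, np.float64(1.9)), (40, 16, np.float64(-0.9)), (60, 29, np.float64(-0.3)), (80, 45, np.float64(0.4)), (100, 53, np.float64(0.2)), (120, 45, np.float64(-0.1)), (140, 37, np.float64(-0.1)), (160, 30, np.float64(0.1))])
side0 0.004 (array([ 0.4756, -0.1558]), 37, [(120, 16, np.float64(-0.0)), (140, 9, np.float64(0.1)), (160, 5, np.float64(-0.4))])
side0 0.02 (array([ 0.4752, -0.1557]), 47, [(20, 6, np.float64(0.3)), (100, 5, np.float64(0.5)), (120, 13, np.float64(-0.3)), (140, 12, np.float64(0.3)), (160, 6, np.float64(0.1))])
side0 0.035 (array([ 0.4753, -0.1551]), 148, [(0, 6, np.float64(1.5)), (20, 8, np.float64(1.4)), (40, 17, np.float64(-0.5)), (60, 20, np.float64(0.3)), (80, 19, np.float64(1.3)), (100, 26, np.float64(0.0)), (120, 22, np.float64(-0.6)), (140, 18, np.float64(0.6)), (160, 12, np.float64(0.1))])
```

Call:
apply_moves:
  increments:
    - {"hand": 1,"x": -0.2,"y": -0.3,"z": 1,"spin": 0}
    - {"hand": 1,"x": -0.2,"y": -0.3,"z": 2.5,"spin": 0}
    - {"hand": 1,"x": -0.2,"y": -0.3,"z": 3.8,"spin": 0}
    - {"hand": 1,"x": -0.2,"y": -0.3,"z": 4.3,"spin": 0}
    - {"hand": 1,"x": -0.2,"y": -0.3,"z": 4.5,"spin": 0}

```text
time_s: 7.1
tcp_pos: [0.4977, 0.2225, 0.2072]
orientation: [[0.999, 0.038, -0.002], [0.038, -0.999, -0.001], [-0.002, 0.0, -1.0]]
ft_force: [1.2, 0.4, -5.0]
opening: 0.244
grasp_force: 60.5
```

Call:
apply_moves:
  increments:
    - {"hand": 1,"x": 0,"y": 0,"z": 0,"spin": 0}
    - {"hand": 1,"x": 0,"y": 0,"z": 0,"spin": 0}
    - {"hand": 1,"x": 0,"y": 0,"z": 0,"spin": 0}
    - {"hand": 1,"x": 0,"y": 0,"z": 0,"spin": 0}
    - {"hand": 1,"x": 0,"y": 0,"z": 0,"spin": 0}

```text
time_s: 7.6
tcp_pos: [0.4987, 0.2228, 0.209]
orientation: [[0.999, 0.038, 0.001], [0.038, -0.999, 0.0], [0.001, -0.0, -1.0]]
ft_force: [-0.4, -0.9, -5.1]
opening: 0.251
grasp_force: 60.5
```

Run:
```python
from hub2 import *
o=ctrl.get_obs(); t=o["tcp_pos"]; print(t,o["ft_force"],o["moment"],o["orientation"][:,2])
for i in range(2):
    s=ctrl.snapshot("side");P=cloud(s);F=s["frame"]; c=np.array([t[0]+.0015,t[1]+.001])
    for lo,hi in((.006,.025),(.02,.06)): print(hub2(P,F,c,t[2]-.0787+lo,t[2]-.0787+hi)[:2])
    q=P[near(P,(.5,.222),.03)&(P[...,2]>.085)&(P[...,2]<.123)];
    if len(q)>20: print(len(q),least_squares(lambda x:np.linalg.norm(q-x,axis=1)-.022,[.5,.222,.1],loss="soft_l1",f_scale=.001).x)
cv2.imwrite("pics/p3.png",cv2.resize(F[190:310,220:380],(800,600),interpolation=2)[...,::-1])
```

```text
[0.4987 0.2228 0.209 ] [-0.4195 -0.8509 -5.0532] [-0.004   0.0188 -0.0312] [ 0.0006  0.0001 -1.    ]
(array([0.5011, 0.2243]), 94)
(array([0.5012, 0.2248]), 336)
(array([0.5009, 0.224 ]), 92)
(array([0.5012, 0.2247]), 331)
```

View pics/p3.png

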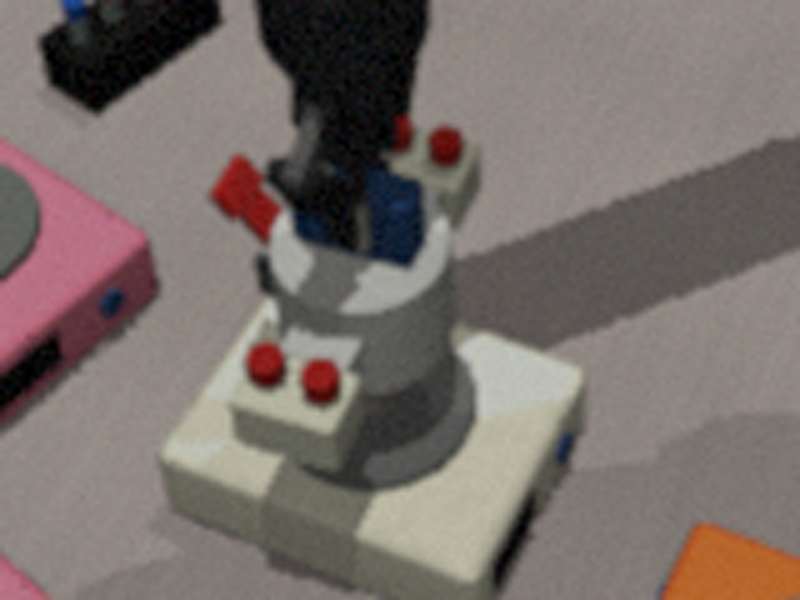

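The carrier is level and close above the ball, with the hub at crop pixel (360,320). It sits about 1.3 mm too far in +y, so I'll correct that and lower gently.

Call:
apply_moves:
  increments:
    - {"hand": 1,"x": 0,"y": 0.13,"z": 0,"spin": 0}
    - {"hand": 1,"x": 0,"y": 0.13,"z": 0.3,"spin": 0}
    - {"hand": 1,"x": 0,"y": 0.13,"z": 0.6,"spin": 0}
    - {"hand": 1,"x": 0,"y": 0.13,"z": 0.8,"spin": 0}
    - {"hand": 1,"x": 0,"y": 0.13,"z": 1.0,"spin": 0}

```text
time_s: 8.2
tcp_pos: [0.4984, 0.2214, 0.1983]
orientation: [[0.999, 0.038, -0.0], [0.038, -0.999, -0.0], [-0.0, 0.0, -1.0]]
ft_force: [-0.2, -0.9, -4.5]
opening: 0.249
grasp_force: 60.6
```

Call:
apply_moves:
  increments:
    - {"hand": 1,"x": 0,"y": 0,"z": 0.2,"spin": 0}
    - {"hand": 1,"x": 0,"y": 0,"z": 0.4,"spin": 0}
    - {"hand": 1,"x": 0,"y": 0,"z": 0.6,"spin": 0}
    - {"hand": 1,"x": 0,"y": 0,"z": 0.8,"spin": 0}
    - {"hand": 1,"x": 0,"y": 0,"z": 0.8,"spin": 0}

```text
time_s: 8.7
tcp_pos: [0.4984, 0.2214, 0.1904]
orientation: [[0.999, 0.038, -0.0], [0.038, -0.999, -0.0], [-0.0, 0.0, -1.0]]
ft_force: [0.8, 0.6, -4.7]
opening: 0.248
grasp_force: 60.6
```

Call:
apply_moves:
  increments:
    - {"hand": 1,"x": 0,"y": 0,"z": 0.2,"spin": 0}
    - {"hand": 1,"x": 0,"y": 0,"z": 0.4,"spin": 0}
    - {"hand": 1,"x": 0,"y": 0,"z": 0.6,"spin": 0}
    - {"hand": 1,"x": 0,"y": 0,"z": 0.8,"spin": 0}
    - {"hand": 1,"x": 0,"y": 0,"z": 0.9,"spin": 0}

```text
time_s: 9.2
tcp_pos: [0.4984, 0.2214, 0.1814]
orientation: [[0.999, 0.038, -0.0], [0.038, -0.999, -0.0], [-0.0, 0.0, -1.0]]
ft_force: [0.5, -0.5, -5.3]
opening: 0.245
grasp_force: 60.6
```

Call:
apply_moves:
  increments:
    - {"hand": 1,"x": 0,"y": 0,"z": 0.2,"spin": 0}
    - {"hand": 1,"x": 0,"y": 0,"z": 0.4,"spin": 0}
    - {"hand": 1,"x": 0,"y": 0,"z": 0.6,"spin": 0}
    - {"hand": 1,"x": 0,"y": 0,"z": 0.8,"spin": 0}
    - {"hand": 1,"x": 0,"y": 0,"z": 0.9,"spin": 0}

```text
time_s: 9.7
tcp_pos: [0.4984, 0.2214, 0.1724]
orientation: [[0.999, 0.038, -0.0], [0.038, -0.999, -0.0], [-0.0, 0.0, -1.0]]
ft_force: [0.0, -0.7, -4.3]
opening: 0.25
grasp_force: 60.6
```

Past the equator with no contact force. Continuing down.

Call:
apply_moves:
  increments:
    - {"hand": 1,"x": 0,"y": 0,"z": 0.3,"spin": 0}
    - {"hand": 1,"x": 0,"y": 0,"z": 0.6,"spin": 0}
    - {"hand": 1,"x": 0,"y": 0,"z": 0.9,"spin": 0}
    - {"hand": 1,"x": 0,"y": 0,"z": 1.2,"spin": 0}
    - {"hand": 1,"x": 0,"y": 0,"z": 1.4,"spin": 0}

```text
time_s: 10.2
tcp_pos: [0.4984, 0.2214, 0.1583]
orientation: [[0.999, 0.038, -0.0], [0.038, -0.999, -0.0], [-0.0, 0.0, -1.0]]
ft_force: [-0.2, 0.2, -4.2]
opening: 0.247
grasp_force: 60.6
```

Call:
apply_moves:
  increments:
    - {"hand": 1,"x": 0,"y": 0,"z": 0.2,"spin": 0}
    - {"hand": 1,"x": 0,"y": 0,"z": 0.4,"spin": 0}
    - {"hand": 1,"x": 0,"y": 0,"z": 0.6,"spin": 0}
    - {"hand": 1,"x": 0,"y": 0,"z": 0.8,"spin": 0}
    - {"hand": 1,"x": 0,"y": 0,"z": 0.8,"spin": 0}

```text
time_s: 10.7
tcp_pos: [0.4984, 0.2214, 0.1504]
orientation: [[0.999, 0.038, -0.0], [0.038, -0.999, -0.0], [-0.0, 0.0, -1.0]]
ft_force: [-0.4, 0.0, -4.6]
opening: 0.245
grasp_force: 60.6
```

Expected home is at TCP z ≈ 0.1467. I'll feel for the deck in small steps.

Call:
apply_moves:
  increments:
    - {"hand": 1,"x": 0,"y": 0,"z": 0.08,"spin": 0}
    - {"hand": 1,"x": 0,"y": 0,"z": 0.16,"spin": 0}
    - {"hand": 1,"x": 0,"y": 0,"z": 0.24,"spin": 0}
    - {"hand": 1,"x": 0,"y": 0,"z": 0.32,"spin": 0}
    - {"hand": 1,"x": 0,"y": 0,"z": 0.36,"spin": 0}

```text
time_s: 11.2
tcp_pos: [0.4985, 0.2214, 0.147]
orientation: [[0.999, 0.038, -0.0], [0.038, -0.999, -0.0], [-0.0, 0.0, -1.0]]
ft_force: [0.1, 0.2, -4.7]
opening: 0.247
grasp_force: 60.6
```

Call:
apply_moves:
  increments:
    - {"hand": 1,"x": 0,"y": 0,"z": 0.03,"spin": 0}
    - {"hand": 1,"x": 0,"y": 0,"z": 0.06,"spin": 0}
    - {"hand": 1,"x": 0,"y": 0,"z": 0.08,"spin": 0}
    - {"hand": 1,"x": 0,"y": 0,"z": 0.1,"spin": 0}
    - {"hand": 1,"x": 0,"y": 0,"z": 0.1,"spin": 0}

```text
time_s: 11.7
tcp_pos: [0.4987, 0.2214, 0.1468]
orientation: [[0.999, 0.038, 0.0], [0.038, -0.999, -0.0], [0.0, 0.0, -1.0]]
ft_force: [-2.7, -3.0, 5.4]
opening: 0.251
grasp_force: 62.2
```

Call:
apply_moves:
  increments:
    - {"hand": 1,"x": 0,"y": 0,"z": -0.05,"spin": 0}
    - {"hand": 3,"x": 0,"y": 0,"z": -0.05,"spin": 0}
    - {"hand": 5,"x": 0,"y": 0,"z": -0.05,"spin": 0}
    - {"hand": 5,"x": 0,"y": 0,"z": -0.05,"spin": 0}
    - {"hand": 5,"x": 0,"y": 0,"z": -0.05,"spin": 0}

```text
time_s: 12.2
tcp_pos: [0.4988, 0.2217, 0.1467]
orientation: [[0.999, 0.038, 0.0], [0.038, -0.999, 0.0], [0.0, -0.0, -1.0]]
ft_force: [-0.3, -0.0, 0.3]
opening: 0.585
grasp_force: 0.0
```

Call:
apply_moves:
  increments:
    - {"hand": 5,"x": 0,"y": 0,"z": -0.8,"spin": 0}
    - {"hand": 5,"x": 0,"y": 0,"z": -2.4,"spin": 0}
    - {"hand": 5,"x": 0,"y": 0,"z": -4,"spin": 0}
    - {"hand": 5,"x": 0,"y": 0,"z": -6,"spin": 0}
    - {"hand": 5,"x": 0,"y": 0,"z": -8,"spin": 0}

```text
time_s: 12.7
tcp_pos: [0.4988, 0.2218, 0.229]
orientation: [[0.999, 0.038, 0.002], [0.038, -0.999, 0.001], [0.002, -0.0, -1.0]]
ft_force: [0.3, -0.5, -0.3]
opening: 0.585
grasp_force: 0.0
```

```bash
python3 to.py .5595 .224 .19 .038
python3 - <<'E'
from hub2 import *
s=ctrl.snapshot("side");P=cloud(s);F=s["frame"];Fi=F.astype(int);c=np.array([.5,.223])
print(hub2(P,F,c,.075,.095)[:2],hub2(P,F,c,.09,.128)[:2])
m=near(P,c,.04)&(abs(P[...,2]-.133)<.006)&(np.ptp(Fi,axis=-1)<40);print("hub top z",np.median(P[m][:,2]))
R=(Fi[...,0]>Fi[...,1]+60)&near(P,(.5,.223),.12)&(P[...,2]>.1)
k,l,st,_=cv2.connectedComponentsWithStats(R.astype(np.uint8))
for i in range(1,k):
    if st[i,4]>4: print(st[i,4],np.nanmean(P[l==i],0),np.nanmin(P[l==i],0),np.nanmax(P[l==i],0))
cv2.imwrite("pics/p4.png",cv2.resize(F[190:310,220:380],(800,600),interpolation=2)[...,::-1])
E
```

```text
tcp [0.4988 0.2218 0.229 ] F [ 0.3143 -0.4799 -0.3159] open 0.5850782624937089 t 12.7 q [ 0.171   0.386  -0.7948  1.8094  0.3111  1.0741 -2.2699]
yaw 0.038082493826361474 zaxis [ 0.0015  0.0005 -1.    ] shift cm [6.0641 0.017  3.9091] spin 8.249382636147523e-05
(array([0.501, 0.223]), 98) (array([0.501 , 0.2232]), 299)
hub top z 0.1321513642945769
21 [0.5148 0.146  0.1322] [0.5086 0.1381 0.1283] [0.5205 0.1522 0.1356]
22 [0.487  0.1442 0.1316] [0.4812 0.1362 0.125 ] [0.494  0.1527 0.1351]
97 [0.5597 0.2257 0.1455] [0.5472 0.2106 0.1282] [0.571  0.2395 0.1579]
37 [0.5099 0.3038 0.131 ] [0.5028 0.2834 0.1107] [0.5171 0.3118 0.135 ]
38 [0.4822 0.3033 0.1312] [0.4749 0.2815 0.1122] [0.4904 0.3109 0.1349]
```

View pics/p4.png

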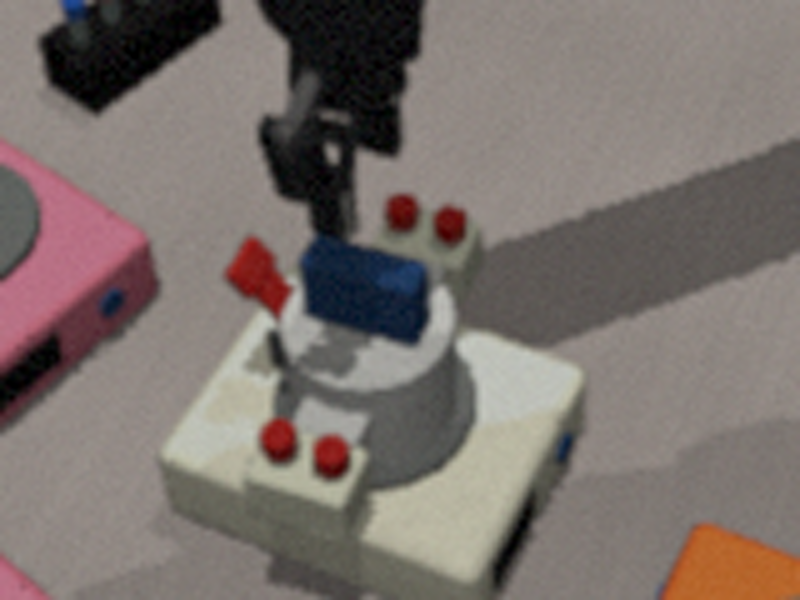

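The hub sits flush on the grey deck, the carrier is upright, and the lever is up at (255,265) in the crop. Next I'll shut the fingers and go above the pad.

Call:
apply_moves:
  increments:
    - {"hand": 0,"x": 2,"y": 0,"z": 0,"spin": 0}
    - {"hand": 0,"x": 4,"y": 0,"z": 0,"spin": 0}
    - {"hand": 0,"x": 5.9,"y": 0,"z": 0,"spin": 0}
    - {"hand": 0,"x": 5.9,"y": 0,"z": 1.5,"spin": 0}
    - {"hand": 0,"x": 5.9,"y": 0,"z": 3.5,"spin": 0}
  force: 40

```text
time_s: 13.25
tcp_pos: [0.5581, 0.2242, 0.1922]
orientation: [[0.999, 0.037, 0.002], [0.037, -0.999, 0.001], [0.002, -0.001, -1.0]]
ft_force: [0.6, 0.2, -0.1]
opening: -0.003
grasp_force: 0.0
```

Call:
apply_moves:
  increments:
    - {"hand": 0,"x": 0,"y": 0,"z": 0,"spin": 0}
    - {"hand": 0,"x": 0,"y": 0,"z": 0,"spin": 0}
    - {"hand": 0,"x": 0,"y": 0,"z": 0,"spin": 0}
    - {"hand": 0,"x": 0,"y": 0,"z": 0,"spin": 0}
    - {"hand": 0,"x": 0,"y": 0,"z": 0,"spin": 0}

```text
time_s: 13.75
tcp_pos: [0.5578, 0.2239, 0.1924]
orientation: [[0.999, 0.038, 0.001], [0.038, -0.999, 0.0], [0.001, -0.0, -1.0]]
ft_force: [0.4, 0.4, -0.7]
opening: -0.002
grasp_force: 0.0
```

```bash
python3 to.py .562 .2248 .165 .038
python3 - <<'E'
from h import *
F=ctrl.snapshot("side")["frame"]
cv2.imwrite("pics/p5.png",cv2.resize(F[190:310,220:380],(800,600),interpolation=2)[...,::-1])
E
```

```text
tcp [0.5578 0.2239 0.1924] F [ 0.3747  0.3547 -0.6722] open -0.002338105917463933 t 13.75 q [ 0.122   0.5236 -0.7381  1.7098  0.396   1.0617 -2.2787]
yaw 0.037875621379055424 zaxis [ 0.0014  0.0003 -1.    ] shift cm [ 0.4158 -0.0706  2.7449] spin -0.00012437862094457491
```

View pics/p5.png

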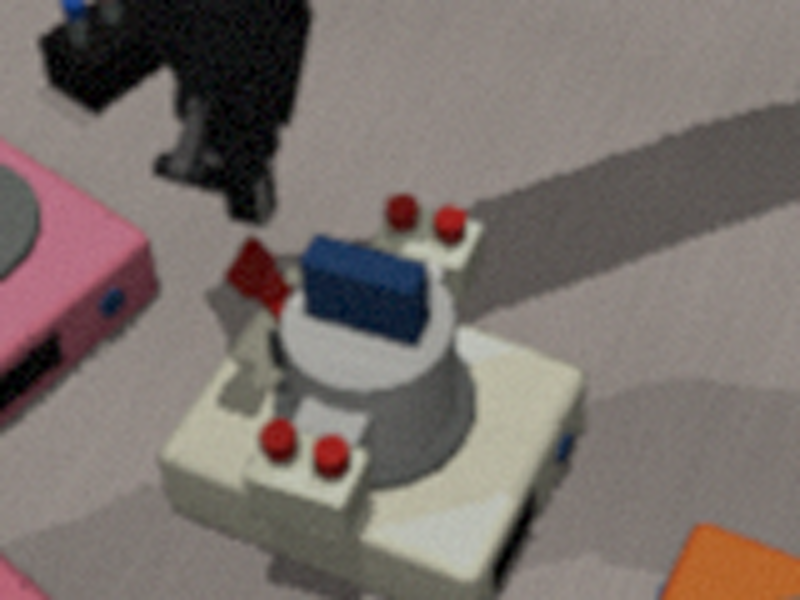

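The shut tip hangs just above the raised red pad, with the tip at (250,215) and the pad at (258,270). I'll press while following the lever's arc.

Call:
apply_moves:
  increments:
    - {"hand": 0,"x": 0.2,"y": -0.05,"z": 1,"spin": 0}
    - {"hand": 0,"x": 0.3,"y": -0.05,"z": 2,"spin": 0}
    - {"hand": 0,"x": 0.4,"y": -0.05,"z": 2.8,"spin": 0}
    - {"hand": 0,"x": 0.4,"y": -0.05,"z": 3.1,"spin": 0}
    - {"hand": 0,"x": 0.4,"y": -0.05,"z": 3.4,"spin": 0}

```text
time_s: 14.3
tcp_pos: [0.5626, 0.224, 0.1578]
orientation: [[0.999, 0.037, 0.002], [0.037, -0.999, -0.0], [0.002, 0.0, -1.0]]
ft_force: [2.5, -2.1, 7.5]
opening: 0.004
grasp_force: 3.5
```

Call:
apply_moves:
  increments:
    - {"hand": 0,"x": 0.2,"y": 0,"z": 0.3,"spin": 0}
    - {"hand": 0,"x": 0.4,"y": 0,"z": 0.6,"spin": 0}
    - {"hand": 0,"x": 0.7,"y": 0,"z": 0.9,"spin": 0}
    - {"hand": 0,"x": 0.9,"y": 0,"z": 1.2,"spin": 0}
    - {"hand": 0,"x": 1.1,"y": -0.05,"z": 1.5,"spin": 0}

```text
time_s: 14.8
tcp_pos: [0.5743, 0.2252, 0.1437]
orientation: [[0.999, 0.037, 0.003], [0.037, -0.999, 0.001], [0.003, -0.0, -1.0]]
ft_force: [-0.0, -0.3, 2.7]
opening: -0.001
grasp_force: 1.0
```

```bash
python3 to.py .587 .2258 .117 .038
```

```text
tcp [0.5743 0.2252 0.1437] F [-0.0118 -0.2523  2.6876] open -0.0006023483004329563 t 14.8 q [ 0.0903  0.6029 -0.6983  1.7091  0.4515  0.9932 -2.3064]
yaw 0.03665388301241904 zaxis [ 0.0033  0.0006 -1.    ] shift cm [ 1.2589 -0.0141  2.6741] spin -0.0013461169875809559
```

Call:
apply_moves:
  increments:
    - {"hand": 0,"x": 0.4,"y": 0,"z": 0.4,"spin": 0}
    - {"hand": 0,"x": 0.7,"y": 0,"z": 0.8,"spin": 0}
    - {"hand": 0,"x": 0.9,"y": 0,"z": 1.2,"spin": 0}
    - {"hand": 0,"x": 1,"y": 0,"z": 1.6,"spin": 0}
    - {"hand": 0,"x": 1.1,"y": 0,"z": 2,"spin": 0}

```text
time_s: 15.3
tcp_pos: [0.5838, 0.2258, 0.1223]
orientation: [[0.999, 0.038, 0.001], [0.038, -0.999, 0.0], [0.001, -0.0, -1.0]]
ft_force: [0.9, -0.5, 2.5]
opening: 0.004
grasp_force: 1.0
```

Call:
apply_moves:
  increments:
    - {"hand": 0,"x": 0,"y": 0,"z": 0.2,"spin": 0}
    - {"hand": 0,"x": 0.1,"y": 0,"z": 0.35,"spin": 0}
    - {"hand": 0,"x": 0.1,"y": 0,"z": 0.5,"spin": 0}
    - {"hand": 0,"x": 0.1,"y": 0,"z": 0.6,"spin": 0}
    - {"hand": 0,"x": 0.1,"y": 0,"z": 0.65,"spin": 0}

```text
time_s: 15.8
tcp_pos: [0.5845, 0.2258, 0.1164]
orientation: [[0.999, 0.038, 0.0], [0.038, -0.999, 0.0], [0.0, -0.0, -1.0]]
ft_force: [-0.4, -0.9, 4.1]
opening: -0.005
grasp_force: 2.1
```

Near the end stop. I'll press a little further until the force rises.

Call:
apply_moves:
  increments:
    - {"hand": 0,"x": 0,"y": 0,"z": 0.04,"spin": 0}
    - {"hand": 0,"x": 0,"y": 0,"z": 0.08,"spin": 0}
    - {"hand": 0,"x": 0,"y": 0,"z": 0.12,"spin": 0}
    - {"hand": 0,"x": 0,"y": 0,"z": 0.12,"spin": 0}
    - {"hand": 0,"x": 0,"y": 0,"z": 0.12,"spin": 0}

```text
time_s: 16.3
tcp_pos: [0.5853, 0.2259, 0.1157]
orientation: [[0.999, 0.038, 0.002], [0.038, -0.999, 0.0], [0.002, -0.0, -1.0]]
ft_force: [0.6, 0.2, 5.7]
opening: -0.006
grasp_force: 2.8
```

Call:
apply_moves:
  increments:
    - {"hand": 0,"x": 0,"y": 0,"z": 0.05,"spin": 0}
    - {"hand": 0,"x": 0,"y": 0,"z": 0.1,"spin": 0}
    - {"hand": 0,"x": 0,"y": 0,"z": 0.15,"spin": 0}
    - {"hand": 0,"x": 0,"y": 0,"z": 0.15,"spin": 0}
    - {"hand": 0,"x": 0,"y": 0,"z": 0.15,"spin": 0}

```text
time_s: 16.8
tcp_pos: [0.5863, 0.226, 0.1148]
orientation: [[0.999, 0.037, 0.004], [0.037, -0.999, 0.001], [0.004, -0.001, -1.0]]
ft_force: [2.5, -1.3, 6.3]
opening: -0.0
grasp_force: 3.5
```

Call:
apply_moves:
  increments:
    - {"hand": 0,"x": -0.1,"y": 0,"z": 0.1,"spin": 0}
    - {"hand": 0,"x": -0.1,"y": 0,"z": 0.2,"spin": 0}
    - {"hand": 0,"x": -0.1,"y": 0,"z": 0.2,"spin": 0}
    - {"hand": 0,"x": -0.1,"y": 0,"z": 0.2,"spin": 0}
    - {"hand": 0,"x": -0.1,"y": 0,"z": 0.2,"spin": 0}

```text
time_s: 17.3
tcp_pos: [0.5865, 0.2262, 0.1142]
orientation: [[0.999, 0.037, 0.006], [0.037, -0.999, 0.001], [0.006, -0.001, -1.0]]
ft_force: [2.0, -0.5, 13.5]
opening: -0.001
grasp_force: 6.7
```

The force has risen to 13.5 N, so it's at the end stop. I'll retreat straight up and check.

Call:
apply_moves:
  increments:
    - {"hand": 0,"x": 0,"y": 0,"z": -1,"spin": 0}
    - {"hand": 0,"x": 0,"y": 0,"z": -3,"spin": 0}
    - {"hand": 0,"x": 0,"y": 0,"z": -6,"spin": 0}
    - {"hand": 0,"x": 0,"y": 0,"z": -9,"spin": 0}
    - {"hand": 0,"x": 0,"y": 0,"z": -12,"spin": 0}

```text
time_s: 17.8
tcp_pos: [0.5824, 0.2255, 0.2318]
orientation: [[0.999, 0.038, -0.002], [0.038, -0.999, -0.0], [-0.002, 0.0, -1.0]]
ft_force: [1.1, -0.1, 0.3]
opening: 0.003
grasp_force: 0.0
```

Call:
apply_moves:
  increments:
    - {"hand": 0,"x": 0,"y": 4,"z": -3,"spin": 0}
    - {"hand": 0,"x": 0,"y": 8,"z": -5,"spin": 0}
    - {"hand": 0,"x": 0,"y": 12,"z": -5,"spin": 0}
    - {"hand": 0,"x": 0,"y": 16,"z": -5,"spin": 0}
    - {"hand": 0,"x": 0,"y": 18,"z": -5,"spin": 0}

```text
time_s: 18.3
tcp_pos: [0.5898, 0.0407, 0.2808]
orientation: [[0.999, 0.033, -0.002], [0.033, -0.999, -0.002], [-0.002, 0.002, -1.0]]
ft_force: [1.1, 0.6, 0.6]
opening: 0.001
grasp_force: 0.0
```

Run:
```python
from hub2 import *
print(ctrl.get_obs()["tcp_pos"])
fs=[]
for cam in("side","top"):
    s=ctrl.snapshot(cam);P=cloud(s);F=s["frame"];Fi=F.astype(int);c=np.array([.5,.223])
    print(cam,hub2(P,F,c,.09,.128)[:2])
    m=near(P,c,.04)&(abs(P[...,2]-.133)<.006)&(np.ptp(Fi,axis=-1)<40);print("hub top z",np.median(P[m][:,2]))
    R=(Fi[...,0]>Fi[...,1]+60)&near(P,c,.13)&(P[...,2]>.075)
    k,l,st,_=cv2.connectedComponentsWithStats(R.astype(np.uint8))
    for i in range(1,k):
        if st[i,4]>4: print(st[i,4],np.nanmean(P[l==i],0),np.nanmin(P[l==i],0),np.nanmax(P[l==i],0))
    x,y=(220,190) if cam=="side" else (200,140)
    fs.append(cv2.resize(F[y:y+120,x:x+160],(400,300),interpolation=2))
cv2.imwrite("pics/p6.png",cv2.hconcat(fs)[...,::-1])
```

```text
[0.5898 0.0407 0.2808]
side (array([0.5   , 0.2235]), 286)
hub top z 0.13200737928675177
26 [0.5147 0.1447 0.1311] [0.5074 0.1382 0.128 ] [0.5223 0.153  0.1343]
25 [0.4862 0.145  0.1318] [0.4789 0.1365 0.1287] [0.4943 0.1552 0.1339]
112 [0.574  0.2262 0.1132] [0.5498 0.2124 0.1086] [0.5928 0.2404 0.117 ]
38 [0.5089 0.3047 0.1314] [0.5027 0.2961 0.1239] [0.5174 0.313  0.1353]
39 [0.481  0.3039 0.1317] [0.4734 0.2951 0.1275] [0.4898 0.3132 0.1344]
top (array([0.4995, 0.2213]), 83)
hub top z 0.13309001506829826
93 [0.5716 0.2222 0.1144] [0.5482 0.2106 0.1051] [0.5935 0.2353 0.1221]
18 [0.5089 0.3    0.134 ] [0.5025 0.2941 0.1292] [0.5159 0.3092 0.1387]
17 [0.5141 0.1409 0.1335] [0.5073 0.1351 0.1279] [0.5207 0.1459 0.1404]
18 [0.481  0.2996 0.1326] [0.4758 0.2932 0.1286] [0.4864 0.307  0.1369]
18 [0.4859 0.14   0.1336] [0.4797 0.1341 0.1283] [0.4938 0.1477 0.1393]
```

View pics/p6.png

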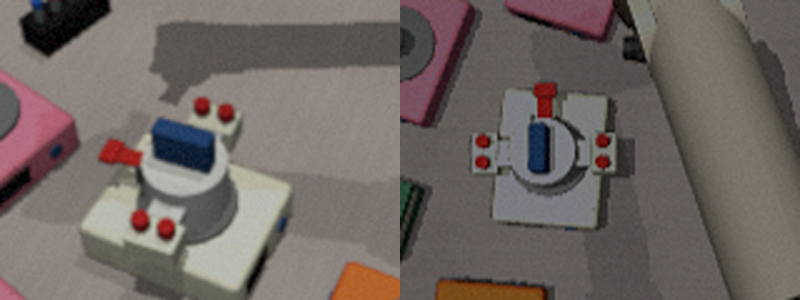

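Both views show the carrier upright and home, with the lever lying level at (125,153) in the left half. I'll do a quick slope check and then hand in.

Run:
```python
from hub2 import *
s=ctrl.snapshot("side");P=cloud(s);F=s["frame"].astype(int)
q=P[(F[...,0]>F[...,1]+60)&near(P,(.574,.225),.03)&(P[...,2]>.1)]
q=q[abs(q[:,2]-np.median(q[:,2]))<.006]; sl=np.polyfit(q[:,0],q[:,2],1)[0]; print("lever slope deg",np.degrees(np.arctan(sl)),len(q))
if abs(sl)<.12: print(ctrl.finish_job())
```

```text
lever slope deg 3.030024621218398 111
the job is handed in; nothing more can be done
None
```

The carrier is fully home and upright on the white mixer, the red lever is pressed down to its end stop (about 3° off level by camera), nothing else was touched, and the job was handed in at about 18 s.

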